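# Finish the pinwheel layer on the packing pallet

### The job

The bottom layer of cartons on the little wooden pallet is half laid: put the two loose long cartons into its two empty places, so that the four long cartons form a closed pinwheel, each lying flat on the slab, square to its neighbours, one end facing the side of the next carton with the same small gap of about a centimetre all round. Leave the short carton where it is.

Things in the scene. Friction and masses are not known exactly. Their poses are not given: they have to be found in the camera images.
- pallet: slatted wooden pallet, fixed, 180 x 180 mm, deck 26 mm above the bench. Origin: centre of its underside; x, y along its sides, z up. Two long cartons are glued on the deck along its y, centred at (63, -24) and (-63, 24) mm. Empty places: carton along the pallet's x, centred at (-24, -63) and (24, 63) mm, underside at 26 mm; that leaves 10 mm from each end to the next side and an empty 88 mm square amid.
- carton_1: closed cardboard carton, paper tape along its top, 116 mm long, 38 mm wide, 40 mm high, 0.13 kg, loose on the bench; grip it across its 38 mm width. Origin: centre of its underside; x along its length, z up. Either long carton may go in either place, either way round. The glued ones are the same size.
- carton_2: closed cardboard carton, paper tape along its top, 116 mm long, 38 mm wide, 40 mm high, 0.13 kg, loose on the bench; grip it across its 38 mm width. Origin: centre of its underside; x along its length, z up. Same as carton_1. In its place a neighbour's side is 20 mm lengthwise from its middle: grip it at the middle or up to 25 mm from it, away from that neighbour.
- short_carton: closed cardboard carton, paper tape along its top, only 76 mm long, 38 mm wide, 40 mm high, 0.09 kg, loose on the bench; grip it across its 38 mm width. Origin: centre of its underside; x along its length, z up. Not for this layer.

How it is judged:
By the outcome, as a careful person would: the job done as asked, in the order asked, and still so for the second after the job is handed in, with the robot touching nothing.
It also fails if it takes over 54 s, if anything falls off the work surface, if the arm or the gripper's body presses on something with over 40 N, if the wrist force passes 120 N, or if a joint passes its speed limit or range.

### The arm

A 7-joint arm with a two-finger parallel gripper is mounted at the origin on a cart in front of the work surface, level with it; the furniture and walls round the work are solid. World frame = base frame: x ahead of the robot, y to its left, z up, the work surface at z = 0. Lengths are in m, angles in rad, forces in N, time in s.
With the tool pointing down it reaches from about 0.4 to 0.85 m from the base axis. Payload 4.5 kg.
Tool frame: the origin (TCP) lies at the very end of the fingers, on their centre line; the grasp point (between the pads) lies 19 mm behind it (r.grip_point_offset is the distance from the TCP to the grasp point, in m); z points along the fingers, y is the line along which they close (so a half turn about z gives the same grasp; the last joint's range is limited). The gripper opens to 88 mm and grips with 3 to 60 N. Pads are 18 mm wide; open, the fingers measure 123 mm over their backs; the gripper's body (75 mm by 187 mm) begins 45 mm behind the grasp point.
Start: joints at [1.179, 0.689, -0.195, 1.565, 0.157, 0.902, -0.215], TCP at [0.258, -0.569, 0.204] pointing down, gripper open.
Joint ranges: [-3.01, 3.01], [-0.46, 2.08], [-1.47, 1.51], [0.13, 2.56], [-1, 4.14], [0.04, 2.09], [-2.66, 2.66]. Speed limits (rad/s): [2.57, 2.57, 3.14, 3.14, 3.14, 3.14, 3.14].

### API

Orientations are given as a unit quaternion [x, y, z, w].
In Python, from plant import r gives the robot as it stands.
- The arm moves only by the tool carry_out, never from a script. Its argument "rows" is a list of rows, each a list of 3 entries, a list of its own where there are three numbers: the shift along the tool's x, y, z in cm, then the turn, a rotation vector about the tool's x, y, z in degrees, then the closure, from 0 (fully open) to 1 (shut). A call has 1 to 12 rows; each row is the pose to reach, as a shift and turn from the pose commanded when the call began, along the tool's axes at that moment; what a row does not reach only later rows make up. A row lasts 1/10 s, in which the tool goes at most 50 mm and 8.59 degrees, less where a joint would pass 70% of its speed; a pose out of reach is approached as far as the arm can. A call with a gripper value outside its range is refused whole. The fingers move at their own pace and stop on an object; "newtons" is the grip in N (left out, the last holds). Time passes only in rows, so rows that repeat a pose let the fingers close. It gives the time, the measured TCP pose, the force, the opening and the grip force at its end, in the units of the state.
- r.get_state(): the state, without advancing time (a new reading comes with each control period).
- r.snapshot(name): name is "scene" or "top"; returns a dict with "image" (480x640x3 uint8, red, green, blue), "fx", "fy", "cx", "cy" (pixels), "pose" (4x4, takes a point from camera to world coordinates). Camera axes: x right, y up, looking along -z (the intrinsics and any distortion apply to the point x, -y, -z); pixel columns grow to the right and rows downward; lengths in m; the calibration is good to about 2 mm. A picture is of the moment at which its call begins. There is no depth.
- r.finish_job(): hands the job in; it is judged then, once.
The state is a dict: "clock": time; "q": joint angles; "qd": joint speeds; "joint_torque": joint torques, N m; "tool_pos": TCP position; "eef_rot": TCP orientation; "contact_force": force on the tool from outside, world axes, zero at the start; "moment": the same for the moment, N m; "opening": opening from 0.0 (shut) to 1.0 (fully open); "finger_force": force on a finger pad.
Only numpy, scipy, OpenCV 4.12 (cv2) and the standard library are available. Lean on these libraries where they do the work, as an engineer would, in place of code of your own. Each camera call takes 0.05 s, during which the arm holds its last target. There are 200 camera calls.

## Working session

There is one attempt and no reset: what is moved stays moved. The work goes in short steps, Python scripts to look and compute and a tool call to move; the robot and the scene stay as the last step left them, time stands still between calls to the robot, and variables do not carry over. Pictures are saved under pics/ and viewed, at most 10 in all, crops included, and the job is handed in when it is done.

Besides the shell and the picture viewer there is one more tool, called after "Request:" by a JSON object that holds its "api" and its "payload". carry_out: Moves the arm, as the interface text tells. Its arguments: {"type":"object","properties":{"rows":{"type":"array"},"newtons":{"type":"number"}},"required":["rows"]}

```bash
mkdir -p pics; python3 - <<'E'
from plant import r
import cv2,pickle
for n in("top","scene"):
    s=r.snapshot(n); cv2.imwrite(f"pics/{n}0.png",s["image"][:,:,::-1]); pickle.dump(s,open(f"{n}.pkl","wb"))
    print({k:v for k,v in s.items() if k!="image"})
print(r.get_state())
E
```

```text
{'fx': 446.8460895972621, 'fy': 446.8460895972621, 'cx': 311.9788549647741, 'cy': 237.89920194410936, 'pose': array([[ 0.02875586,  0.995935  , -0.08536146,  0.43011884],
       [-0.99907334,  0.03137202,  0.02946621, -0.20434564],
       [ 0.03202439,  0.08443503,  0.99591424,  0.89142865],
       [ 0.        ,  0.        ,  0.        ,  1.        ]])}
{'fx': 491.2164080299591, 'fy': 491.2164080299591, 'cx': 310.8746550176638, 'cy': 233.05071726071782, 'pose': array([[-0.84507823,  0.30928398, -0.43610344,  0.14065338],
       [-0.53452549, -0.47168251,  0.70128319,  0.38426292],
       [ 0.01119329,  0.82574756,  0.56392879,  0.52809377],
       [ 0.        ,  0.        ,  0.        ,  1.        ]])}
{'clock': 0.1, 'q': array([ 1.17875018,  0.68989692, -0.19453614,  1.56622592,  0.15728584,
        0.90249118, -0.21511269]), 'qd': array([ 0.00167705, -0.00134228,  0.00104905, -0.00418756, -0.00042405,
        0.00069891,  0.00022115]), 'joint_torque': array([-3.62559942e-03, -5.28490877e+01, -1.27153929e+00, -1.53836614e+01,
       -5.24993974e-02,  1.98926093e-03,  3.53717508e-05]), 'tool_pos': array([ 0.25789641, -0.56863295,  0.20299643]), 'eef_rot': array([ 9.77410148e-01,  2.11349799e-01, -2.19319908e-04, -7.85671095e-04]), 'contact_force': array([ 0.54155038, -0.04576448, -0.01351774]), 'moment': array([ 0.00355445,  0.01904194, -0.02802953]), 'finger_force': 0.0, 'opening': 0.9997634451486804}
```

View pics/top0.png

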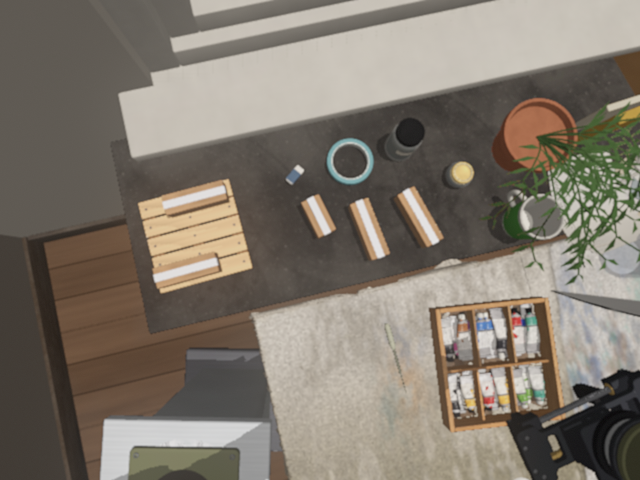

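View pics/scene0.png

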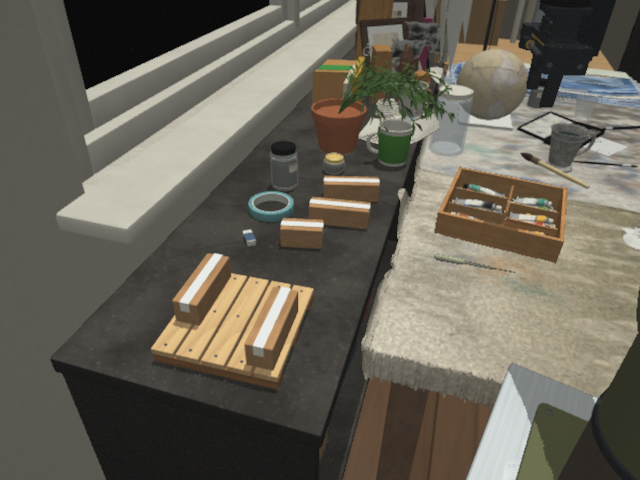

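The top view shows the pallet at (195,237) with its two glued cartons. The short carton is at (318,215), and the long cartons are at (369,229) and (418,217). The scene view confirms this. Next I'll measure the tapes and the pallet.

```bash
cat > h.py <<'E'
import numpy as np,cv2
def toworld(s,uv,z):
    uv=np.atleast_2d(np.asarray(uv,float)); P=s["pose"]
    d=np.c_[(uv[:,0]-s["cx"])/s["fx"],-(uv[:,1]-s["cy"])/s["fy"],-np.ones(len(uv))]@P[:3,:3].T
    return P[:3,3]+d*((z-P[2,3])/d[:,2])[:,None]
def topix(s,X):
    P=s["pose"]; c=(np.atleast_2d(X)-P[:3,3])@P[:3,:3]
    return np.c_[s["cx"]+s["fx"]*c[:,0]/-c[:,2],s["cy"]-s["fy"]*c[:,1]/-c[:,2]]
def tapes(s,box,zf):
    im=s["image"].astype(int); m=((im.min(2)>150)&(im.max(2)-im.min(2)<45)).astype(np.uint8)
    k=np.zeros_like(m); u0,v0,u1,v1=box; k[v0:v1,u0:u1]=m[v0:v1,u0:u1]
    n,l,st,c=cv2.connectedComponentsWithStats(k)
    for i in range(1,n):
        if st[i,4]<40: continue
        v,u=np.nonzero(l==i); z=zf(c[i]); w=toworld(s,np.c_[u,v],z)[:,:2]*1000
        (cx,cy),(a,b),t=cv2.minAreaRect(w.astype(np.float32))
        mu=w.mean(0); e=np.linalg.svd(w-mu,full_matrices=False)[2][0]; e*=np.sign(e[0]) or 1
        p=(w-mu)@e; mid=mu+e*(p.max()+p.min())/2
        print(c[i].round(1),"z",z,"mean",mu.round(1),"mid",mid.round(1),"size",round(np.ptp(p),1),round(min(a,b),1),"yaw",np.degrees(np.arctan2(e[1],e[0])).round(1))
def drawbox(im,s,c,yaw,z0,L,W,H,col,k=1,off=(0,0)):
    t=np.radians(yaw); R=np.array([[np.cos(t),-np.sin(t)],[np.sin(t),np.cos(t)]])
    for z in (z0,z0+H):
        p=np.array([[L,W],[-L,W],[-L,-W],[L,-W]])/2@R.T+c
        q=(topix(s,np.c_[p,np.full(4,z)])-off+.5)*k
        cv2.polylines(im,[np.round(q*8).astype(int)],True,col,1,cv2.LINE_AA,3)
E
python3 - <<'E'
import pickle
from h import *
s=pickle.load(open("top.pkl","rb"))
tapes(s,(130,170,460,300),lambda c:.066 if c[0]<260 else .04)
# pallet deck corner outline by eye
print(toworld(s,[[139,203],[229,181],[252,268],[162,292]],.026).round(4))
im=cv2.resize(s["image"][165:305,125:455,::-1].copy(),None,fx=2.4,fy=2.4,interpolation=cv2.INTER_CUBIC); cv2.imwrite("pics/c1.png",im)
E
```

```text
[350.2 175.6] z 0.04 mean [ 626.8 -300.2] mid [ 626.8 -300. ] size 66.3 17.8 yaw -88.3
[193.7 196.8] z 0.066 mean [570.4  -7.4] mid [570.4  -7.3] size 118.8 16.6 yaw -72.8
[420.6 216.4] z 0.04 mean [ 551.6 -438.6] mid [ 552.3 -438.2] size 118.6 17.0 yaw 30.6
[318.6 215.3] z 0.04 mean [ 547.2 -241. ] mid [ 547.3 -240.9] size 77.8 16.4 yaw 27.9
[369.7 228.5] z 0.04 mean [ 524.9 -340. ] mid [ 525.1 -339.9] size 118.3 16.8 yaw 22.7
[185.2 269.5] z 0.066 mean [435.6   1.2] mid [435.7   0.9] size 118.4 16.4 yaw -72.9
[448.6 262.6] z 0.04 mean [ 463.7 -493.7] mid [ 463.5 -493.1] size 42.2 9.6 yaw -75.0
[415.1 288.6] z 0.04 mean [ 412.3 -429.4] mid [ 405.9 -387.9] size 263.1 57.2 yaw -81.2
[[ 0.5615  0.1064  0.026 ]
 [ 0.6107 -0.0646  0.026 ]
 [ 0.4425 -0.1161  0.026 ]
 [ 0.3919  0.0527  0.026 ]]
```

View pics/c1.png

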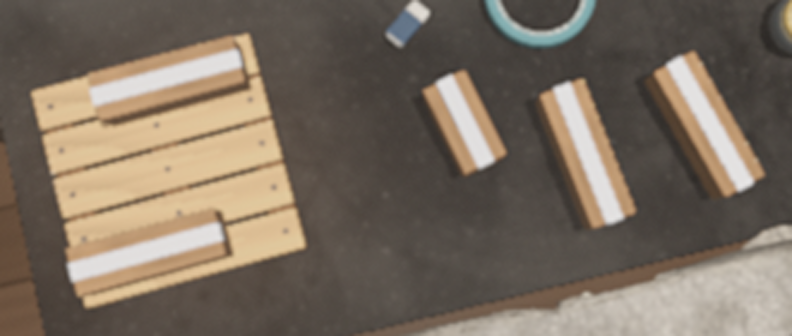

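Pallet yaw comes out at 17.15° and its centre at about (503,-3). Both glued cartons fit the given layout, and the sizes agree to 2–3 mm. I'll check this in the scene camera and get the first move from the same script.

```bash
cat >> h.py <<'E'
def pal(x,y,c=(503.0,-3.2),yaw=17.15):
    t=np.radians(yaw); return np.array([c[0]+x*np.cos(t)-y*np.sin(t),c[1]+x*np.sin(t)+y*np.cos(t)])/1000
def delta(st,xy,z,yaw):
    from scipy.spatial.transform import Rotation as Ro
    R=Ro.from_quat(st["eef_rot"]); t=np.radians(yaw)
    T=Ro.from_matrix(np.array([[np.cos(t),np.sin(t),0],[np.sin(t),-np.cos(t),0],[0,0,-1]]))
    print("shift cm",(R.inv().apply(np.r_[xy,z]-st["tool_pos"])*100).round(2),"turn deg",np.degrees((R.inv()*T).as_rotvec()).round(2))
E
python3 - <<'E'
import pickle
from h import *
from plant import r
a=pickle.load(open("top.pkl","rb")); b=pickle.load(open("scene.pkl","rb"))
for n,uv,z in(("jar top",(410,131),.08),("tin",(461,170),.035),("mug",(540,205),.08)): print(n,toworld(a,uv,z).round(3))
out=[]
for s,(u0,v0,w,h),k in((a,(125,165,330,140),2.4),(b,(150,160,260,240),2)):
    im=cv2.resize(s["image"][v0:v0+h,u0:u0+w,::-1].copy(),None,fx=k,fy=k,interpolation=cv2.INTER_CUBIC)
    f=lambda *q:drawbox(im,s,*q,k=k,off=(u0,v0))
    f(pal(0,0),17.15,0,.18,.18,.026,(255,0,0))
    for x,y in((63,-24),(-63,24)): f(pal(x,y),107.15,.026,.116,.038,.04,(0,0,255))
    f((.525,-.340),22.7,0,.116,.038,.04,(0,255,0)); f((.552,-.4384),30.6,0,.116,.038,.04,(0,255,0))
    out.append(im)
h=out[1]; o=np.zeros((600,800,3),np.uint8); o[:256,:610]=cv2.resize(out[0],(610,256)); o[256:256+344,:]=0
o[256:600,:373]=cv2.resize(h,(373,344)); cv2.imwrite("pics/o1.png",h)
delta(r.get_state(),np.array([.525,-.340])-.010*np.array([np.cos(.396),np.sin(.396)]),.15,22.7)
E
```

```text
jar top [[ 0.706 -0.406  0.08 ]]
tin [[ 0.647 -0.52   0.035]]
mug [[ 0.575 -0.652  0.08 ]]
shift cm [32.77 -9.81  5.31] turn deg [-0.09  0.01  1.7 ]
```

View pics/o1.png

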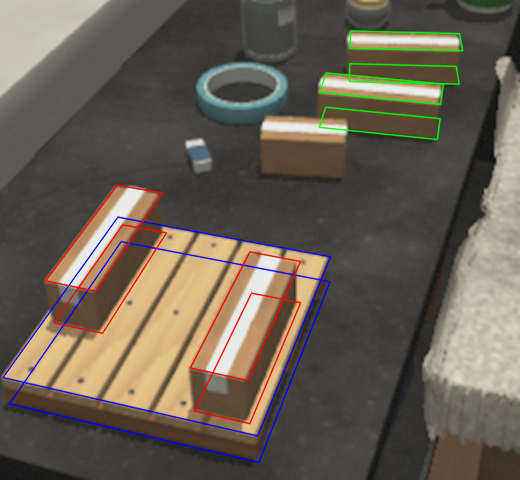

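The boxes match the scene view within about 2 mm, so I'm moving over the nearer carton.

Request:
{"api": "carry_out", "payload": {"rows": [[[32.8,-9.8,3],[0,0,1.7],0.3],[[32.8,-9.8,3],[0,0,1.7],0.3],[[32.8,-9.8,3],[0,0,1.7],0.3],[[32.8,-9.8,4],[0,0,1.7],0.3],[[32.8,-9.8,5.3],[0,0,1.7],0.3],[[32.8,-9.8,5.3],[0,0,1.7],0.3],[[32.8,-9.8,5.3],[0,0,1.7],0.3],[[32.8,-9.8,5.3],[0,0,1.7],0.3],[[32.8,-9.8,5.3],[0,0,1.7],0.3],[[32.8,-9.8,5.3],[0,0,1.7],0.3],[[32.8,-9.8,5.3],[0,0,1.7],0.3]], "newtons": 15}}

```text
clock: 1.2
tool_pos: [0.5148, -0.3465, 0.1509]
eef_rot: [0.981, 0.195, -0.0, 0.001]
contact_force: [-0.0, -0.6, 0.0]
opening: 0.7
finger_force: 0.0
```

```bash
cat > d.py <<'E'
import sys
from h import *
from plant import r
x,y,o,z,yaw=map(float,sys.argv[1:]); t=np.radians(yaw)
delta(r.get_state(),np.array([x,y])/1000+o/1000*np.array([np.cos(t),np.sin(t)]),z/1000,yaw)
E
python3 d.py 525 -340 -10 6 22.7
```

```text
shift cm [ 0.21 -0.22 14.49] turn deg [ 0.05  0.07 -0.19]
```

Request:
{"api": "carry_out", "payload": {"rows": [[[0.1,-0.1,5],[0,0,0],0.3],[[0.1,-0.1,9],[0,0,0],0.3],[[0.1,-0.1,12],[0,0,0],0.3],[[0.1,-0.1,13.5],[0,0,0],0.3],[[0.1,-0.1,14.4],[0,0,0],0.3],[[0.1,-0.1,14.4],[0,0,0],0.3],[[0.1,-0.1,14.4],[0,0,0],0.3]]}}

```text
clock: 1.9
tool_pos: [0.5178, -0.344, 0.008]
eef_rot: [0.98, 0.197, 0.001, 0.001]
contact_force: [-0.2, -0.9, 0.2]
opening: 0.702
finger_force: 0.0
```

```bash
python3 d.py 525 -340 -10 6 22.7; python3 - <<'E'
from plant import r
import cv2
s=r.snapshot("scene")["image"]
t=r.snapshot("top")["image"]
import numpy as np
a=cv2.resize(s[150:270,240:420],None,fx=2.2,fy=2.2);b=cv2.resize(t[150:290,280:480],None,fx=1.98,fy=1.886)
cv2.imwrite("pics/g1.png",np.hstack([a,b])[:,:,::-1])
E
```

```text
shift cm [-0.18 -0.09  0.2 ] turn deg [ 0.11 -0.08 -0.03]
```

View pics/g1.png

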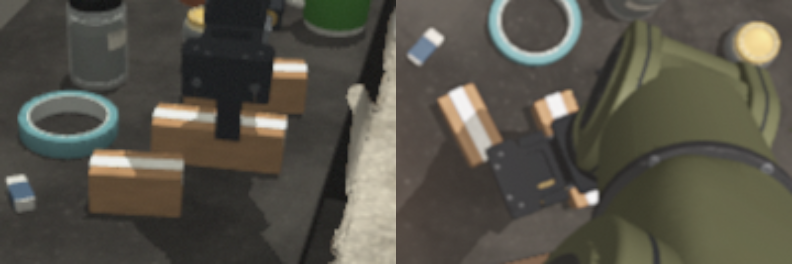

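The fingers straddle the carton near its middle, so I'm closing and lifting.

Request:
{"api": "carry_out", "payload": {"rows": [[[0,0,0.1],[0,0,0],0.8],[[0,0,0.1],[0,0,0],0.8],[[0,0,0.1],[0,0,0],0.8],[[0,0,0.1],[0,0,0],0.8],[[0,0,0.1],[0,0,0],0.8]], "newtons": 20}}

```text
clock: 2.5
tool_pos: [0.5169, -0.3432, 0.0058]
eef_rot: [0.98, 0.197, -0.0, 0.0]
contact_force: [-0.4, -0.4, -0.0]
opening: 0.268
finger_force: 0.0
```

Request:
{"api": "carry_out", "payload": {"rows": [[[0,0,-2],[0,0,0],0.8],[[0,0,-5],[0,0,0],0.8],[[0,0,-9],[0,0,0],0.8],[[0,0,-13],[0,0,0],0.8],[[0,0,-13],[0,0,0],0.8],[[0,0,-13],[0,0,0],0.8]]}}

```text
clock: 3.1
tool_pos: [0.5173, -0.3434, 0.1365]
eef_rot: [0.98, 0.197, 0.001, 0.001]
contact_force: [-0.3, -0.2, -1.0]
opening: 0.197
finger_force: 0.0
```

```bash
python3 -c "
from h import *;print(pal(24,63)*1000,pal(-24,-63)*1000)"; python3 d.py 507.4 64.1 -8 135 17.15
```

```text
[507.35578436  64.07575449] [498.64421564 -70.47575449]
shift cm [ 14.01 -38.05   0.11] turn deg [ 0.08 -0.06  5.55]
```

```bash
python3 - <<'E'
from plant import r
import cv2, numpy as np
s=r.snapshot("scene")["image"]; t=r.snapshot("top")["image"]
a=cv2.resize(s[90:270,220:420],None,fx=1.9,fy=1.9);b=cv2.resize(t[150:290,260:460],(400,342))
cv2.imwrite("pics/g2.png",np.hstack([a,b])[:,:,::-1]); st=r.get_state(); print(st["opening"],st["finger_force"],st["contact_force"])
E
```

```text
0.20074366715226782 0.0 [ 0.01306356  0.52067681 -0.57138726]
```

View pics/g2.png

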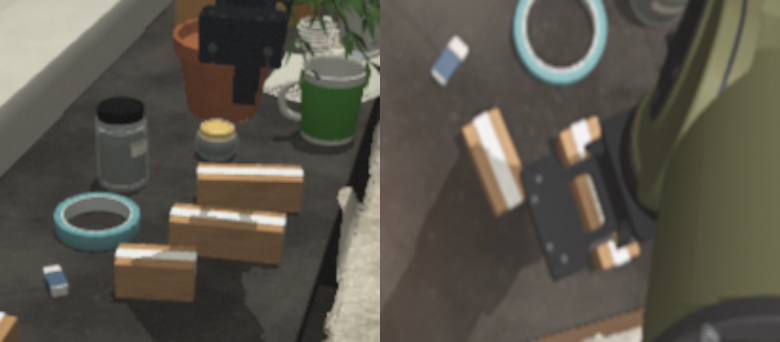

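```bash
python3 - <<'E'
from plant import r
from h import *
import cv2
st=r.get_state(); s=r.snapshot("scene"); t=r.snapshot("top"); print(st["tool_pos"],st["q"],st["opening"])
for dy in(-.0175,0,.0175):
    e=st["tool_pos"]+np.array([.37,-.93,0])*dy
    print("tip",topix(s,e),"top",topix(t,e))
tapes(t,(290,180,460,270),lambda c:.04)
im=s["image"][80:210,290:420,::-1]; cv2.imwrite("pics/g3.png",cv2.resize(im,None,fx=4.5,fy=4.5,interpolation=cv2.INTER_CUBIC))
E
```

```text
[ 0.51594818 -0.34265769  0.13452595] [ 0.585425    0.7651911  -0.1324647   1.64796064  0.13619093  0.73994372
 -0.78606741] 0.20074366715226782
tip [[346.42529627 163.76739728]] top [[370.43321288 231.2950872 ]]
tip [[347.63066231 159.55893766]] top [[379.9580739  227.83643979]]
tip [[348.7982964  155.48221678]] top [[389.45727129 224.3871113 ]]
[317.9 214.1] z 0.04 mean [ 549.3 -239.6] mid [ 548.  -240.3] size 77.8 16.4 yaw 28.1
[360.1 205. ] z 0.04 mean [ 569.7 -320.8] mid [ 567.8 -321. ] size 27.3 16.0 yaw 6.2
[379.1 253.7] z 0.04 mean [ 476.8 -359. ] mid [ 477.2 -358.1] size 22.9 16.5 yaw 67.3
```

View pics/g3.png

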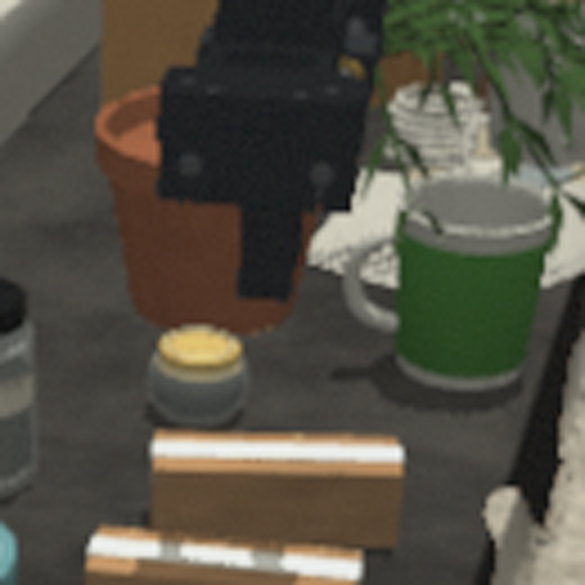

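The view shows the finger tip at about pixel (349,146), well above where the reported TCP projects, at row 164. The fingers closed above the carton, so I'll quantify the height error.

```bash
python3 - <<'E'
from plant import r
from h import *
st=r.get_state(); s=r.snapshot("scene"); t=r.snapshot("top")
from scipy.spatial.transform import Rotation as Ro
R=Ro.from_quat(st["eef_rot"]).as_matrix(); p=st["tool_pos"]
for dz in(0,.02,.03,.035,.04,.045):
    # near finger back face bottom edge (toward +y world = tool -y)
    q=[p+R@np.array([x,-.0263,0])+[0,0,dz] for x in(-.009,.009)]
    print(dz,topix(s,q).round(1).tolist())
print("seen about 342.9..354.4, row 146")
m=t["image"].max(2)<45
cv2.imwrite("pics/t4.png",cv2.resize(t["image"][190:290,320:440,::-1],None,fx=5,fy=5,interpolation=cv2.INTER_CUBIC))
print(topix(t,[p+R@np.array(v)+[0,0,.035] for v in([.0375,-.0935,-.064],[.0375,.0935,-.064],[-.0375,.0935,-.064],[-.0375,-.0935,-.064])]).round(1).tolist())
E
```

```text
0 [[351.1, 166.6], [341.0, 165.7]]
0.02 [[351.7, 156.3], [341.5, 155.5]]
0.03 [[352.1, 151.0], [341.8, 150.2]]
0.035 [[352.2, 148.4], [341.9, 147.6]]
0.04 [[352.4, 145.7], [342.1, 144.9]]
0.045 [[352.6, 143.1], [342.2, 142.2]]
seen about 342.9..354.4, row 146
[[324.7, 219.5], [439.8, 175.8], [458.8, 221.9], [343.1, 266.7]]
```

View pics/t4.png

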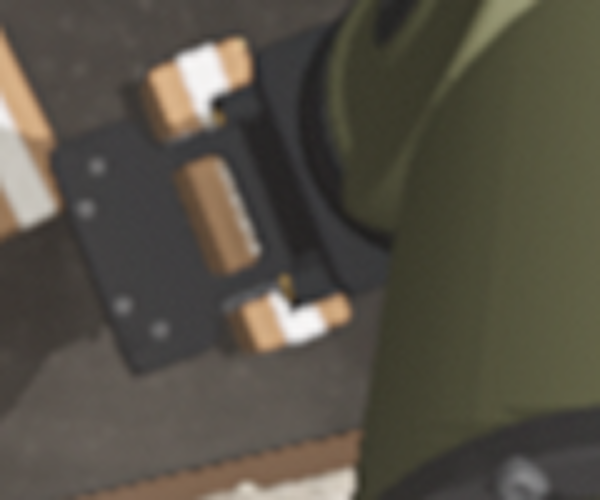

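The tips are truly about 38 mm higher than reported, with xy consistent. I'm reopening and descending further, watching the force.

Request:
{"api": "carry_out", "payload": {"rows": [[[0,0,3],[0,0,0],0.3],[[0,0,6],[0,0,0],0.3],[[0,0,6],[0,0,0],0.3],[[0,0,6],[0,0,0],0.3],[[0,0,6],[0,0,0],0.3],[[0,0,7],[0,0,0],0.3],[[0,0,10],[0,0,0],0.3],[[0,0,12.5],[0,0,0],0.3],[[0,0,14],[0,0,0],0.3],[[0,0,15],[0,0,0],0.3],[[0,0,15.5],[0,0,0],0.3],[[0,0,15.5],[0,0,0],0.3]]}}

```text
clock: 4.6
tool_pos: [0.5171, -0.3433, -0.0193]
eef_rot: [0.98, 0.197, 0.0, 0.0]
contact_force: [-0.8, -0.2, -0.8]
opening: 0.698
finger_force: 0.0
```

```bash
python3 - <<'E'
from plant import r
from h import *
st=r.get_state(); s=r.snapshot("scene"); print(st["tool_pos"],st["contact_force"],st["opening"])
cv2.imwrite("pics/s5.png",cv2.resize(s["image"][170:270,290:420,::-1],None,fx=5,fy=5,interpolation=cv2.INTER_CUBIC))
E
python3 d.py 525 -340 -10 -30 22.7
```

```text
[ 0.51712091 -0.34328987 -0.01926713] [-0.84903184 -0.24339801 -0.80620088] 0.6975583181135219
shift cm [-0.17 -0.03  1.12] turn deg [ 0.05 -0.03 -0.  ]
```

View pics/s5.png

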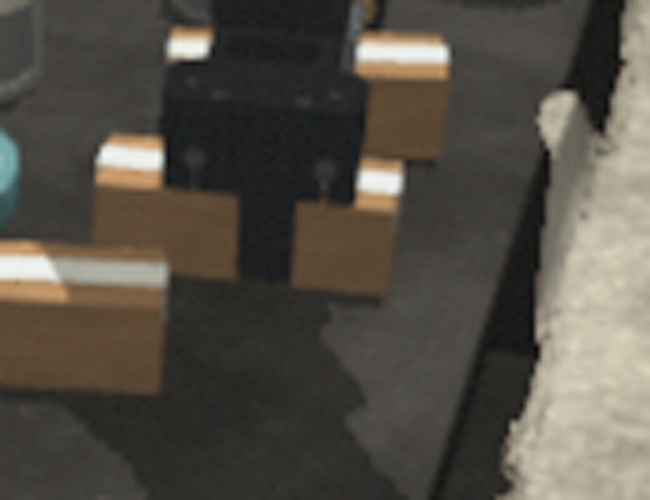

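The finger now straddles the carton with its tip near the base (row 278), about 9 mm right of the carton's middle. I'm going down a little more, closing, and lifting.

Request:
{"api": "carry_out", "payload": {"rows": [[[0,0,0.5],[0,0,0],0.3],[[0,0,0.9],[0,0,0],0.3],[[0,0,0.9],[0,0,0],0.8],[[0,0,0.9],[0,0,0],0.8],[[0,0,0.9],[0,0,0],0.8],[[0,0,0.9],[0,0,0],0.8],[[0,0,0.9],[0,0,0],0.8],[[0,0,0.9],[0,0,0],0.8]], "newtons": 20}}

```text
clock: 5.45
tool_pos: [0.5171, -0.3432, -0.0281]
eef_rot: [0.98, 0.197, 0.0, 0.0]
contact_force: [-0.7, 0.3, 0.5]
opening: 0.435
finger_force: 20.0
```

Request:
{"api": "carry_out", "payload": {"rows": [[[0,0,-1],[0,0,0],0.8],[[0,0,-4],[0,0,0],0.8],[[0,0,-8],[0,0,0],0.8],[[0,0,-12.5],[0,0,0],0.8],[[0,0,-12.5],[0,0,0],0.8],[[0,0,-12.5],[0,0,0],0.8]]}}

```text
clock: 6.05
tool_pos: [0.5174, -0.3435, 0.0982]
eef_rot: [0.98, 0.197, 0.001, 0.001]
contact_force: [-0.5, -0.0, -1.4]
opening: 0.427
finger_force: 20.0
```

```bash
python3 d.py 507.4 64.1 -9 97 17.15
```

```text
shift cm [ 13.91 -38.08   0.06] turn deg [ 0.11 -0.08  5.54]
```

Request:
{"api": "carry_out", "payload": {"rows": [[[0.7,-2,0],[0,0,0.5],0.8],[[2.1,-6,0],[0,0,1],0.8],[[3.6,-10,0],[0,0,2],0.8],[[5.1,-14,0],[0,0,3],0.8],[[6.6,-18,0],[0,0,4],0.8],[[8,-22,0],[0,0,5],0.8],[[9.5,-26,0],[0,0,5.5],0.8],[[10.9,-30,0],[0,0,5.5],0.8],[[12.4,-34,0],[0,0,5.5],0.8],[[13.5,-37,0],[0,0,5.5],0.8],[[13.9,-38.1,0],[0,0,5.5],0.8],[[13.9,-38.1,0],[0,0,5.5],0.8]]}}

```text
clock: 7.25
tool_pos: [0.4971, 0.0635, 0.0958]
eef_rot: [0.988, 0.151, -0.001, -0.0]
contact_force: [0.5, -0.8, -1.6]
opening: 0.43
finger_force: 20.0
```

```bash
python3 d.py 507.4 64.1 -9 0 17.15
```

```text
shift cm [0.12 0.26 9.58] turn deg [-0.04  0.13  0.26]
```

Request:
{"api": "carry_out", "payload": {"rows": [[[0.1,0.2,2],[0,0,0.2],0.8],[[0.1,0.2,4],[0,0,0.2],0.8],[[0.1,0.2,6],[0,0,0.2],0.8],[[0.1,0.2,7],[0,0,0.2],0.8],[[0.1,0.2,7.5],[0,0,0.2],0.8],[[0.1,0.2,7.5],[0,0,0.2],0.8],[[0.1,0.2,7.5],[0,0,0.2],0.8]]}}

```text
clock: 7.95
tool_pos: [0.5001, 0.0598, 0.0222]
eef_rot: [0.989, 0.147, 0.0, 0.0]
contact_force: [0.1, -0.6, -0.5]
opening: 0.429
finger_force: 20.0
```

```bash
python3 d.py 507.4 64.1 -9 -1 17.15; python3 - <<'E'
from plant import r
from h import *
s=r.snapshot("scene"); k=3; u0,v0=140,230
im=cv2.resize(s["image"][v0:v0+160,u0:u0+190,::-1],None,fx=k,fy=k,interpolation=cv2.INTER_CUBIC)
z=r.get_state()["tool_pos"][2]+.0281
drawbox(im,s,pal(24,63),17.15,z,.116,.038,.04,(0,255,0),k,(u0,v0)); cv2.imwrite("pics/s6.png",im)
E
```

```text
shift cm [-0.08 -0.19  2.32] turn deg [ 0.02 -0.04 -0.19]
```

View pics/s6.png

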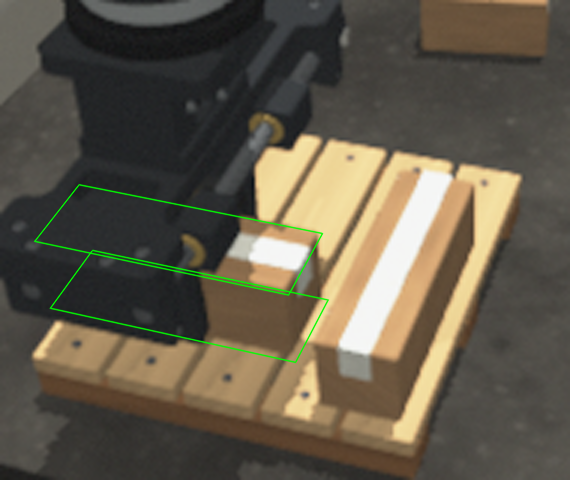

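The carton hangs 24 mm above the deck, and its visible end matches the predicted box within about 2 mm (corner at (318,238) against (322,234)). That was my last picture, so from here I work from measurements. Lowering now.

Request:
{"api": "carry_out", "payload": {"rows": [[[-0.1,-0.1,0.8],[0,0,-0.1],0.8],[[-0.1,-0.1,1.5],[0,0,-0.1],0.8],[[-0.1,-0.1,1.9],[0,0,-0.1],0.8],[[-0.1,-0.1,2.1],[0,0,-0.1],0.8],[[-0.1,-0.1,2.1],[0,0,-0.1],0.8],[[-0.1,-0.1,2.1],[0,0,-0.1],0.8]]}}

```text
clock: 8.6
tool_pos: [0.4985, 0.061, 0.0007]
eef_rot: [0.989, 0.149, 0.0, 0.0]
contact_force: [0.2, -0.3, -0.2]
opening: 0.431
finger_force: 20.0
```

```bash
python3 d.py 507.4 64.1 -9 -2 17.15
```

```text
shift cm [ 0.04 -0.03  0.27] turn deg [ 0.01  0.   -0.05]
```

Request:
{"api": "carry_out", "payload": {"rows": [[[0,0,0.1],[0,0,0],0.8],[[0,0,0.2],[0,0,0],0.8],[[0,0,0.3],[0,0,0],0.8],[[0,0,0.3],[0,0,0],0.8]]}}

```text
clock: 9.0
tool_pos: [0.4986, 0.061, -0.0022]
eef_rot: [0.989, 0.149, 0.0, 0.0]
contact_force: [-0.4, -0.7, -0.4]
opening: 0.426
finger_force: 20.0
```

Request:
{"api": "carry_out", "payload": {"rows": [[[0,0,0.1],[0,0,0],0.8],[[0,0,0.15],[0,0,0],0.8],[[0,0,0.15],[0,0,0],0.8]]}}

```text
clock: 9.3
tool_pos: [0.4986, 0.061, -0.0022]
eef_rot: [0.989, 0.149, 0.001, 0.0]
contact_force: [-2.8, -0.3, 16.5]
opening: 0.431
finger_force: 20.0
```

It is on the deck, so I'm releasing and lifting, then checking with the cameras.

Request:
{"api": "carry_out", "payload": {"rows": [[[0,0,-0.1],[0,0,0],0.8],[[0,0,-0.1],[0,0,0],0.35],[[0,0,-0.1],[0,0,0],0.35],[[0,0,-0.1],[0,0,0],0.35],[[0,0,-0.1],[0,0,0],0.35],[[0,0,-2],[0,0,0],0.35],[[0,0,-5],[0,0,0],0.3],[[0,0,-9],[0,0,0],0.3],[[0,0,-12],[0,0,0],0.3],[[0,0,-12],[0,0,0],0.3]]}}

```text
clock: 10.3
tool_pos: [0.5011, 0.0613, 0.1195]
eef_rot: [0.989, 0.148, 0.004, -0.0]
contact_force: [-0.2, -1.5, 0.2]
opening: 0.7
finger_force: 0.0
```

```bash
python3 d.py 552.1 -438.4 10 110 30.6
```

```text
shift cm [-8.83 49.03  0.94] turn deg [  0.1   -0.4  -13.52]
```

Request:
{"api": "carry_out", "payload": {"rows": [[[-0.9,5,0],[0,0,-1],0.3],[[-1.8,10,0],[0,0,-3],0.3],[[-2.7,15,0],[0,0,-5],0.3],[[-3.6,20,0],[0,0,-7],0.3],[[-4.5,25,0],[0,0,-9],0.3],[[-5.4,30,0],[0,0,-11],0.3],[[-6.3,35,0],[0,0,-12.5],0.3],[[-7.2,40,0],[0,0,-13.5],0.3],[[-8.1,45,0],[0,0,-13.5],0.3],[[-8.8,49,0],[0,0,-13.5],0.3],[[-8.8,49,0],[0,0,-13.5],0.3],[[-8.8,49,0],[0,0,-13.5],0.3]]}}

```text
clock: 11.5
tool_pos: [0.5571, -0.434, 0.1142]
eef_rot: [0.965, 0.263, -0.001, -0.001]
contact_force: [-0.6, 0.8, -0.3]
opening: 0.699
finger_force: 0.0
```

```bash
python3 d.py 552.1 -438.4 8 -29 30.6
python3 - <<'E'
from plant import r
from h import *
t=r.snapshot("top"); tapes(t,(130,170,350,300),lambda c:.066 if c[0]<260 else .04)
print("target",pal(24,63)*1000)
E
```

```text
shift cm [ 0.16  0.16 14.32] turn deg [-0.12  0.05 -0.15]
[340.6 176. ] z 0.04 mean [ 625.3 -281.6] mid [ 625.7 -281. ] size 39.3 9.1 yaw 60.8
[193.6 196.9] z 0.066 mean [570.3  -7.3] mid [570.3  -7.4] size 119.6 16.7 yaw -72.7
[318.3 215.1] z 0.04 mean [ 547.5 -240.5] mid [ 547.2 -240.6] size 79.5 16.5 yaw 28.4
[153.3 229.9] z 0.066 mean [506.6  63.2] mid [506.9  63.3] size 119.3 16.2 yaw 17.2
[185.1 269.6] z 0.066 mean [435.6   1.4] mid [435.6   1.1] size 119.8 16.3 yaw -72.7
[337.9 297.3] z 0.04 mean [ 391.7 -281.9] mid [ 390.9 -274.8] size 57.6 9.4 yaw -83.5
target [507.35578436  64.07575449]
```

The first carton is within 1 mm of its place and square. Now the second.

Request:
{"api": "carry_out", "payload": {"rows": [[[0.1,0.1,4],[0,0,0],0.3],[[0.1,0.1,8],[0,0,0],0.3],[[0.1,0.1,11],[0,0,0],0.3],[[0.1,0.1,13],[0,0,0],0.3],[[0.1,0.1,13.8],[0,0,0],0.3],[[0.1,0.1,14.2],[0,0,0],0.3],[[0.1,0.1,14.2],[0,0,0],0.3],[[0.1,0.1,14.2],[0,0,0],0.3]]}}

```text
clock: 12.35
tool_pos: [0.5609, -0.4342, -0.0241]
eef_rot: [0.965, 0.264, 0.001, 0.001]
contact_force: [-0.2, -0.3, -0.0]
opening: 0.701
finger_force: 0.0
```

```bash
python3 d.py 552.1 -438.4 8 -29 30.6
```

```text
shift cm [-0.17 -0.09  0.49] turn deg [ 0.15 -0.07 -0.  ]
```

Request:
{"api": "carry_out", "payload": {"rows": [[[0,0,0.2],[0,0,0],0.3],[[0,0,0.4],[0,0,0],0.3],[[0,0,0.4],[0,0,0],0.8],[[0,0,0.4],[0,0,0],0.8],[[0,0,0.4],[0,0,0],0.8],[[0,0,0.4],[0,0,0],0.8],[[0,0,0.4],[0,0,0],0.8],[[0,0,0.4],[0,0,0],0.8]]}}

```text
clock: 13.15
tool_pos: [0.5598, -0.4336, -0.0297]
eef_rot: [0.965, 0.264, 0.0, 0.0]
contact_force: [0.2, -0.0, 0.2]
opening: 0.428
finger_force: 20.0
```

Request:
{"api": "carry_out", "payload": {"rows": [[[0,0,-1],[0,0,0],0.8],[[0,0,-4],[0,0,0],0.8],[[0,0,-8],[0,0,0],0.8],[[0,0,-12.5],[0,0,0],0.8],[[0,0,-12.5],[0,0,0],0.8],[[0,0,-12.5],[0,0,0],0.8]]}}

```text
clock: 13.75
tool_pos: [0.5603, -0.4339, 0.0969]
eef_rot: [0.965, 0.264, 0.001, 0.001]
contact_force: [-0.7, 0.0, -2.2]
opening: 0.433
finger_force: 20.0
```

```bash
python3 d.py 498.6 -70.5 9 97 17.15
```

```text
shift cm [ 14.06 -34.21  -0.07] turn deg [ 0.12 -0.07 13.44]
```

Request:
{"api": "carry_out", "payload": {"rows": [[[0.9,-2,0],[0,0,1],0.8],[[2.4,-6,0],[0,0,2.5],0.8],[[4.1,-10,0],[0,0,4.5],0.8],[[5.7,-14,0],[0,0,6.5],0.8],[[7.4,-18,0],[0,0,8.5],0.8],[[9,-22,0],[0,0,10.5],0.8],[[10.7,-26,0],[0,0,12],0.8],[[12.3,-30,0],[0,0,13],0.8],[[13.5,-33,0],[0,0,13.4],0.8],[[14,-34.2,0],[0,0,13.4],0.8],[[14,-34.2,0],[0,0,13.4],0.8],[[14,-34.2,0],[0,0,13.4],0.8]]}}

```text
clock: 14.95
tool_pos: [0.506, -0.0698, 0.0947]
eef_rot: [0.989, 0.149, -0.001, 0.001]
contact_force: [0.6, 0.4, -1.2]
opening: 0.428
finger_force: 20.0
```

Request:
{"api": "carry_out", "payload": {"rows": [[[0,0,2],[0,0,0],0.8],[[0,0,4],[0,0,0],0.8],[[0,0,5],[0,0,0],0.8],[[0,0,5],[0,0,0],0.8],[[0,0,5],[0,0,0],0.8],[[0,0,5],[0,0,0],0.8]]}}

```text
clock: 15.55
tool_pos: [0.5069, -0.0685, 0.0459]
eef_rot: [0.989, 0.149, 0.001, 0.0]
contact_force: [0.4, -0.4, -1.9]
opening: 0.433
finger_force: 20.0
```

```bash
python3 d.py 498.6 -70.5 9 -3 17.15
```

```text
shift cm [ 0.04 -0.06  4.89] turn deg [ 0.05 -0.08  0.  ]
```

Request:
{"api": "carry_out", "payload": {"rows": [[[0,0,1.5],[0,0,0],0.8],[[0,0,2.8],[0,0,0],0.8],[[0,0,3.8],[0,0,0],0.8],[[0,0,4.3],[0,0,0],0.8],[[0,0,4.6],[0,0,0],0.8],[[0,0,4.6],[0,0,0],0.8],[[0,0,4.6],[0,0,0],0.8]]}}

```text
clock: 16.25
tool_pos: [0.5064, -0.0679, -0.0006]
eef_rot: [0.989, 0.15, 0.0, 0.0]
contact_force: [-0.3, 0.7, -1.1]
opening: 0.431
finger_force: 20.0
```

```bash
python3 d.py 498.6 -70.5 9 -3 17.15
```

```text
shift cm [0.08 0.01 0.24] turn deg [ 0.01 -0.02  0.05]
```

Request:
{"api": "carry_out", "payload": {"rows": [[[0.05,0,0.1],[0,0,0],0.8],[[0.05,0,0.2],[0,0,0],0.8],[[0.05,0,0.25],[0,0,0],0.8],[[0.05,0,0.3],[0,0,0],0.8],[[0.05,0,0.3],[0,0,0],0.8]]}}

```text
clock: 16.75
tool_pos: [0.5067, -0.0678, -0.0038]
eef_rot: [0.989, 0.15, 0.0, 0.0]
contact_force: [0.5, -0.0, -1.4]
opening: 0.431
finger_force: 20.0
```

Request:
{"api": "carry_out", "payload": {"rows": [[[0,0,0.05],[0,0,0],0.8],[[0,0,0.1],[0,0,0],0.8],[[0,0,0.1],[0,0,0],0.8]]}}

```text
clock: 17.05
tool_pos: [0.5068, -0.0678, -0.0038]
eef_rot: [0.989, 0.15, 0.0, 0.0]
contact_force: [-1.9, 0.3, 8.4]
opening: 0.43
finger_force: 20.0
```

It is touching the deck at 8 N. Release and lift.

Request:
{"api": "carry_out", "payload": {"rows": [[[0,0,-0.05],[0,0,0],0.8],[[0,0,-0.05],[0,0,0],0.35],[[0,0,-0.05],[0,0,0],0.35],[[0,0,-0.05],[0,0,0],0.35],[[0,0,-0.05],[0,0,0],0.35],[[0,0,-2],[0,0,0],0.35],[[0,0,-5],[0,0,0],0.3],[[0,0,-9],[0,0,0],0.3],[[0,0,-12],[0,0,0],0.3],[[0,0,-12],[0,0,0],0.3]]}}

```text
clock: 18.05
tool_pos: [0.5093, -0.0681, 0.1187]
eef_rot: [0.989, 0.149, 0.004, 0.001]
contact_force: [-0.5, -0.9, -0.4]
opening: 0.702
finger_force: 0.0
```

Request:
{"api": "carry_out", "payload": {"rows": [[[0,4,0],[0,0,0],0.3],[[0,8,0],[0,0,0],0.3],[[0,13,0],[0,0,0],0.3],[[0,18,0],[0,0,0],0.3],[[0,23,0],[0,0,0],0.3],[[0,28,0],[0,0,0],0.3],[[0,32,0],[0,0,0],0.3],[[0,36,0],[0,0,0],0.3],[[0,36,0],[0,0,0],0.3],[[0,36,0],[0,0,0],0.3]]}}

```text
clock: 19.05
tool_pos: [0.612, -0.4118, 0.1131]
eef_rot: [0.989, 0.149, -0.001, -0.001]
contact_force: [0.4, 1.2, 0.6]
opening: 0.697
finger_force: 0.0
```

```bash
python3 - <<'E'
from plant import r
from h import *
t=r.snapshot("top"); tapes(t,(130,170,350,300),lambda c:.066 if c[0]<260 else .04)
print("targets",pal(24,63)*1000,pal(-24,-63)*1000)
st=r.get_state(); print(st["clock"],st["tool_pos"],np.abs(st["qd"]).max())
E
```

```text
[193.7 196.8] z 0.066 mean [570.3  -7.3] mid [570.3  -7.4] size 119.6 16.7 yaw -72.7
[317.7 214.1] z 0.04 mean [ 549.5 -239.3] mid [ 547.9 -240.1] size 77.8 16.5 yaw 28.0
[153.3 229.9] z 0.066 mean [506.5  63.1] mid [506.9  63.3] size 119.3 16.2 yaw 17.2
[226.4 236.9] z 0.066 mean [497.8 -70.9] mid [498.5 -70.7] size 119.8 16.6 yaw 17.2
[185.1 269.5] z 0.066 mean [435.6   1.3] mid [435.6   1.1] size 119.8 16.5 yaw -72.7
[337.8 297.4] z 0.04 mean [ 391.6 -281.7] mid [ 390.8 -274.7] size 57.4 9.4 yaw -83.9
targets [507.35578436  64.07575449] [498.64421564 -70.47575449]
19.1 [ 0.61251798 -0.41001066  0.11360035] 0.023251545421730736
```

Both cartons are within 1 mm of their places and square, and the short carton is unmoved. Handing in.

```bash
python3 -c "
from plant import r
print(r.finish_job())"
```

```text
the job is handed in; nothing more can be done
None
```

The job is handed in at about 19 s: both long cartons lie on the pallet within about 1 mm of their places and square to the glued ones by the top camera, closing the pinwheel, and the short carton was not touched; the first grasp closed on air because the reported tool height was about 38 mm too low, and the second try held.

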